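# Set the length stop and bring the mailing tube up to it

## Task

Set up the tube-trimming jig: first slide the blue length stop along its rail until its yellow pointer stands over the red marker clip (not the green one) and leave it there, then slide the cardboard mailing tube along the V trough until its white plugged end rests against the stop. The stop must still be on the red marker at the end, and the can and the figurine must stay where they stand.

Things in the scene. Friction and masses are not known exactly. Their poses are not given: they have to be found in the camera images.
- jig: Fixed plywood jig, base 220 x 620 x 12 mm. Origin on the table under the trough's middle line; y along trough and rail, x across (rail on the +x side), z up. Grey painted V trough (45 degree faces, apex 12 mm, upper edges 46 mm above the table) from y = -305 to 295 mm. Aluminium rail at x = 75 mm, top at z = 28 mm. Dark saw slot line across at y = 0. Only its place on the table and yaw vary.
- stop (a joint): Sliding length stop (blue painted carriage) on the rail: 0 to 0.22 m, grows towards jig +y; the pointer and the stop face are at jig y = joint + 10 mm. It moves against about 8 N of dry friction (varies little with load) and stays wherever it is left.
- stop_face (a point): Centre of the stop's flat blue face, which looks to jig -y towards the tube, on the tube's axis, 54.4 mm above the table; its axes are those of the jig. The plate is 72 mm wide (jig x -36 to +36), 10 mm thick (towards +y) and reaches from z = 44 to 89 mm.
- post_top (a point): Top centre of the stop's black upright post, z = 118 mm, 75 mm in jig +x and 30 mm in jig +y from point stop_face. Post: 20 mm (jig x) by 16 mm (jig y), 69 mm tall above the blue carriage block (top at z = 49 mm, jig x 52 to 98 mm, from the face's plane to 56 mm beyond). Push, hook or pinch the post to move the stop.
- pointer (a point): Outer part of the yellow pointer tab (4 mm wide, 4 mm thick, 40 mm above the table), 119 mm in jig +x from the trough's middle line, level in jig y with the stop's face; its axes are those of the jig.
- mark_red: Red marker clip, fixed on the paper scale beside the rail: 34 mm (jig x) by 12 mm (jig y) by 18 mm high. Origin: centre of its underside, 13 mm above the table, at jig x = 124 mm; axes parallel to the jig's. The pointer passes 7 mm above it. It is on either side of the stop's starting place, at jig y = 25 to 60 mm or 150 to 190 mm.
- mark_green: Green marker clip, same size and origin as the red one, at the other of the two places; not the one to use.
- tube: Loose cardboard mailing tube, 60 mm diameter, 200 mm long, wall 4 mm, about 0.15 kg, lying in the V trough. Origin at its middle on its axis, 54 mm above the table (top at 84 mm); its y axis runs along it to the plugged end, parallel to jig y. It slides along the trough against 1 to 3 N.
- tube_plug_end (a point): Centre of the tube's end face with the white plastic plug (jig +y end, facing the stop).
- tube_open_end (a point): Centre of the tube's open end (jig -y end); the cardboard rim here is the place to push.
- can: Gold drinks can, 66 mm diameter, 115 mm high, full, standing left of the jig; origin under its centre. Bystander.
- figurine: Toy figurine on a round black base, 68 mm diameter, 142 mm high, standing right of the jig; origin under its centre. Bystander.
Mind the look-alikes: they are no part of the job. Leave any pink or purple look-alike of the tube alone.

How it is judged (in metres and radians):
On the way, in this order (a step that is already met when the one before it is completed fails the run):
1. the stop's pointer stands over the red marker clip, within 6 mm of its middle (y of pointer in the frame of mark_red between -0.006 and 0.006 m), for 0.2 s.
2. the tube's plugged end is against the stop (y of tube_plug_end in the frame of stop_face between -0.004 and 0.003 m and x of tube_plug_end in the frame of stop_face between -0.01 and 0.01 m and z of tube_plug_end in the frame of stop_face between -0.01 and 0.01 m and angle between the y axis of tube and the y axis of jig, either way round below 0.06 rad), for 0.2 s.
At the end, for the whole second after the job is handed in: The stop's pointer is within 6 mm of the middle of the red clip (along the rail); the tube lies in the trough (axis within 10 mm and 0.06 rad) with its plugged end within 4 mm of the stop's face; stop and tube are at rest (all of step 1 and all of step 2 and velocity of joint stop between -0.005 and 0.005 m/s and linear speed of tube below 0.01 m/s); the robot touches nothing.
It fails at once if the gold can is shifted by more than 20 mm (distance of can from where it was at the start of the episode above 0.02 m).
It fails at once if the figurine is shifted by more than 20 mm (distance of figurine from where it was at the start of the episode above 0.02 m).
It also fails if it takes over 54 s, if anything falls off the work surface, if the arm or the gripper's body presses on something with over 40 N, if the wrist force passes 120 N, or if a joint passes its speed limit or range.

## Robot

A 6-joint arm with a two-finger parallel gripper is mounted at the origin on the work surface. World frame = base frame: x ahead of the robot, y to its left, z up, the work surface at z = 0. Lengths are in m, angles in degrees, forces in N, time in s.
With the tool pointing down it reaches from about 0.4 to 0.825 m from the base axis. Payload 7 kg.
Tool frame: the origin (TCP) lies midway between the tips of the shut fingers; the grasp point (between the pads) lies 19 mm behind it (r.grip_depth is the distance from the TCP to the grasp point, in m); z points along the fingers, y is the line along which they close (so a half turn about z gives the same grasp; the last joint's range is limited). The gripper opens to 88 mm and grips with 3 to 60 N. Pads are 19 mm wide; open, the fingers measure 130 mm over their backs; the gripper's body (78 mm by 193 mm) begins 47 mm behind the grasp point.
Start: joints at [79.59, 20.546, 0.682, 0, -70.136, -16.507], TCP at [0.306, 0.602, 0.196] pointing down, gripper open.
Joint ranges: [-176.03, 176.03], [-82.01, 121.73], [-58.28, 71.71], [-173.87, 95.51], [-174.79, -0.11], [-173.66, 173.66]. Speed limits (degrees/s): [136.94, 136.94, 172.46, 180, 180, 180].

## Interface

Orientations are given as [roll, pitch, yaw] about the fixed x, y, z axes, in that order (R = Rz(yaw) Ry(pitch) Rx(roll)).
In Python, from plant import r, capture, close_job, search_frame, outline_of gives the robot as it stands.
- The arm moves only by the shell command python3 -m creep 'ROWS' [FORCE]. ROWS is JSON, a list of rows, each a list of 7 numbers: the finger opening in mm, from 0 to 87.6, then the shift along the world's x, y, z in units of 25 mm (1.0 is 25 mm), then the turn, a rotation vector about the world's x, y, z in degrees. In form: [[hand, x, y, z, ax, ay, az], ...]. A call has 1 to 8 rows; each row shifts and turns the commanded pose from where the row before left it; what a row does not reach is not made up. A row lasts 1/12 s, in which the tool goes at most 41.7 mm and 7.16 degrees, less where a joint would pass 70% of its speed; a pose out of reach is approached as far as the arm can. A call is refused whole if a number of a shift passes 1 or a number of a turn 7.16, either way. A call with a gripper value outside its range is refused whole. The fingers move at their own pace and stop on an object; FORCE is the grip in N (left out, the last holds). Time passes only in rows, so rows that do not move let the fingers close. It gives the time, the measured TCP pose, the force, the opening and the grip force at its end, in the units of the state.
- r.get_state(): the state, without advancing time (a new reading comes with each control period).
- capture(name): name is "scene" or "top"; returns a dict with "frame" (400x640x3 uint8, red, green, blue), "K" (3x3 intrinsics, pixels), "origin" and "rotation" of the camera in the world. Camera axes: x right, y down, z forward; pixel columns grow to the right and rows downward; lengths in m; the calibration is good to about 2 mm. A picture is of the moment at which its call begins. There is no depth.
- close_job(): hands the job in; it is judged then, once.
Trained networks look in a picture, given as the dict that the camera call returned (one of the last four; its "shot" number tells which), for a name from the list of things; names that differ only in an ending like _2 or _b are one class to them, and where a whole thing is asked for, a point or a joint stands for the part that bears it (a point fixed in the world has none). Each returns a list of dicts, best first, with "conf" (0 to 1); they miss things now and then, are a little off and sometimes report something else, mostly with a low value. They report only what shows in the picture. A call takes as long as a camera call. They do not tell look-alikes from the thing itself.
- search_frame(picture, target): "bbox" ([left, top, right, bottom] in pixels, round what is visible of it).
- outline_of(picture, target): "region" (400x640 bool, what is visible of it) and "bbox" ([left, top, right, bottom] in pixels, round what is visible of it).
The state is a dict: "time_s": time; "joints": joint angles; "qd": joint speeds; "joint_torque": joint torques, N m; "tcp_pos": TCP position; "eef_rot": TCP orientation; "contact_force": force on the tool from outside, world axes, zero at the start; "moment": the same for the moment, N m; "gripper_width": finger opening in m; "gripper_force": force on a finger pad.
Only numpy, scipy, OpenCV 4.12 (cv2) and the standard library are available. Lean on these libraries where they do the work, as an engineer would, in place of code of your own. Each camera call takes 0.05 s, during which the arm holds its last target. There are 200 camera calls.

## Working session

There is one attempt and no reset: what is moved stays moved. The work goes in short steps, Python scripts to look and compute and a shell command to move; the robot and the scene stay as the last step left them, time stands still between calls to the robot, and variables do not carry over. Pictures are saved under pics/ and viewed, at most 10 in all, crops included, and the job is handed in when it is done.

```bash
mkdir -p pics; ls; python3 - <<'E'
from plant import *
import cv2,pickle
for n in ["scene","top"]:
    c=capture(n); pickle.dump(c,open(n+".pkl","wb"))
    cv2.imwrite(f"pics/{n}0.png",c["frame"][:,:,::-1])
    print(n,c["K"].tolist(),c["origin"],c["rotation"])
    for t in ["jig","stop","mark_red","mark_green","tube","can","figurine","pointer","post_top","stop_face"]:
        print(t,[(round(d["conf"],2),[int(v) for v in d["bbox"]]) for d in search_frame(c,t)][:4])
print(r.get_state())
E
```

```text
pics
scene [[499.2546941199777, 0.0, 322.19916583338494], [0.0, 499.2546941199777, 203.72993282553188], [0.0, 0.0, 1.0]] [1.49665421 0.69580171 1.53334513] [-137.84136296   -0.50058359  126.99331147]
jig []
stop [(0.92, [336, 237, 364, 274])]
mark_red []
mark_green [(0.39, [312, 260, 320, 263])]
tube [(0.59, [208, 125, 251, 157]), (0.58, [271, 186, 320, 225]), (0.58, [386, 202, 428, 243])]
can [(0.76, [457, 263, 480, 296])]
figurine [(0.68, [340, 283, 351, 290]), (0.6, [215, 166, 233, 195])]
pointer [(0.94, [334, 236, 367, 274])]
post_top [(0.59, [332, 237, 362, 272]), (0.51, [344, 278, 351, 289])]
stop_face [(0.6, [334, 236, 361, 272])]
top [[408.43419731790294, 0.0, 322.7125087032424], [0.0, 408.43419731790294, 199.33211551076826], [0.0, 0.0, 1.0]] [ 0.35639558 -0.06878051  1.49875074] [-175.66818416   -0.57099185  -91.30488999]
jig [(0.71, [210, 143, 384, 217])]
stop [(0.95, [250, 157, 267, 195])]
mark_red [(0.49, [245, 146, 248, 157])]
mark_green []
tube [(0.88, [474, 199, 499, 260]), (0.81, [231, 229, 249, 286]), (0.69, [318, 181, 376, 202])]
can [(0.67, [132, 212, 161, 232])]
f
[... 188 characters left out ...]

{'time_s': 1.1, 'joints': array([ 7.95908410e+01,  2.05466032e+01,  6.83419608e-01,  1.23541566e-04,
       -7.01363325e+01, -1.65053953e+01]), 'qd': array([ 0.07995303, -0.01565891,  0.07122237, -0.13975703,  0.01133874,
        0.00436401]), 'joint_torque': array([ 4.26420898e-03, -5.82400668e+01,  2.93312681e+01,  7.00277165e+00,
        1.25270800e-02, -1.30310389e-05]), 'tcp_pos': array([0.3055718 , 0.60186097, 0.19587   ]), 'eef_rot': array([-1.79999503e+02,  2.60887717e-05, -2.69145122e+01]), 'contact_force': array([-0.05905472,  0.37148086,  1.26669837]), 'moment': array([ 4.38570423e-02, -9.75557363e-05, -2.22270159e-02]), 'gripper_force': 0.0, 'gripper_width': 0.08768019898448084}
```

View images.

```bash
python3 - <<'E'
import cv2
a=cv2.imread("pics/scene0.png")[100:320,180:500];cv2.imwrite("pics/s1.png",cv2.resize(a,None,fx=2.5,fy=2.5,interpolation=3))
a=cv2.imread("pics/top0.png")[120:300,110:400];cv2.imwrite("pics/t1.png",cv2.resize(a,None,fx=2.75,fy=2.75,interpolation=3))
E
```

```text
(no output)
```

View pics/s1.png

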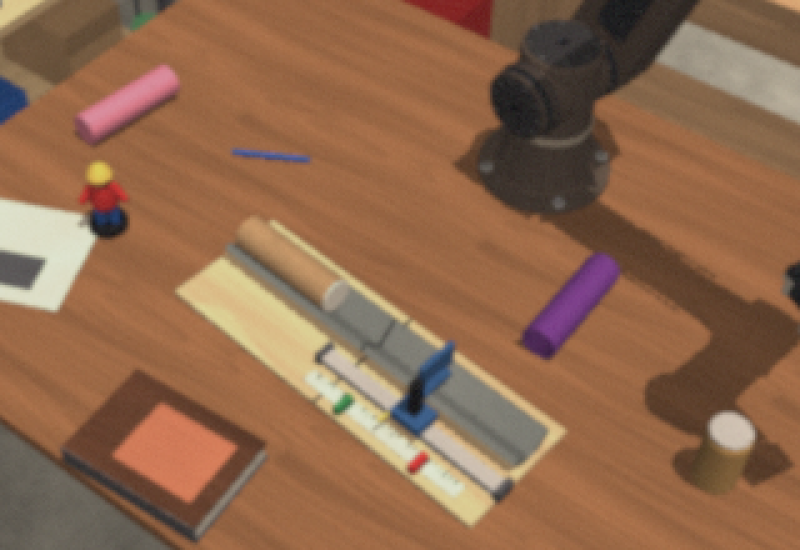

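View pics/t1.png

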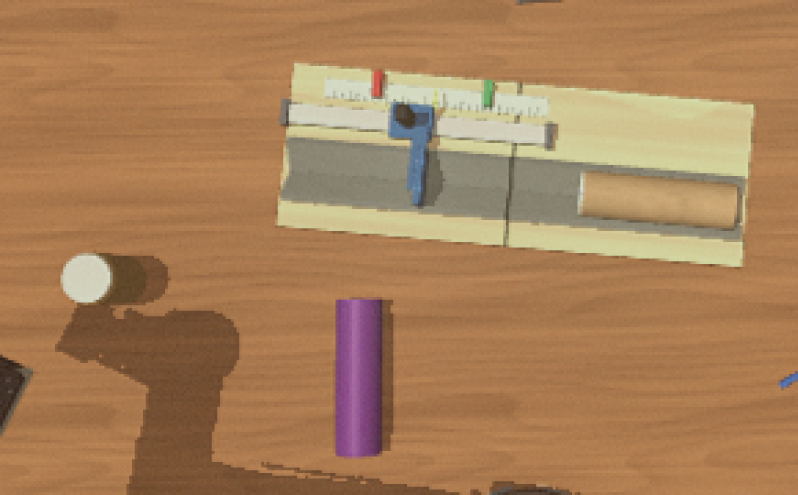

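View pics/top0.png

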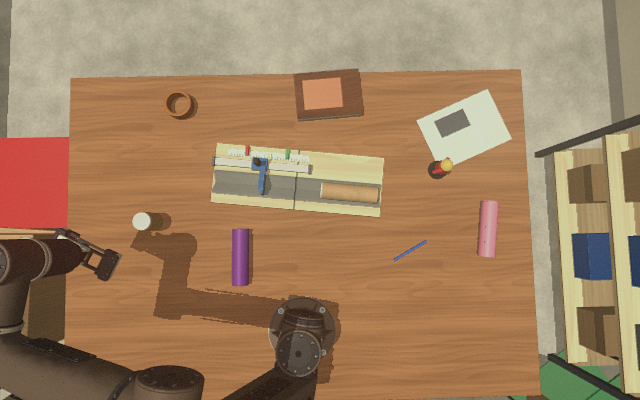

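```bash
cat > h.py <<'E'
import numpy as np,cv2
from scipy.spatial.transform import Rotation as R
from scipy.optimize import least_squares
def cam(c): return c["K"],np.array(c["origin"]),(R.from_euler("xyz",c["rotation"],degrees=True).as_matrix() if np.ndim(c["rotation"])==1 else np.array(c["rotation"]))
def back(c,uv,z):
    K,o,M=cam(c); d=(M@np.linalg.solve(K,np.vstack([np.atleast_2d(uv).T,np.ones(len(np.atleast_2d(uv)))]))).T
    return o+d*((z-o[2])/d[:,2])[:,None]
def proj(c,P):
    K,o,M=cam(c); q=(np.atleast_2d(P)-o)@M@K.T; return q[:,:2]/q[:,2:]
def jw(p,J): 
    x,y,a=p; J=np.atleast_2d(J); return np.c_[x+np.cos(a)*J[:,0]-np.sin(a)*J[:,1],y+np.sin(a)*J[:,0]+np.cos(a)*J[:,1],J[:,2]]
def wj(p,W):
    x,y,a=p; d=np.atleast_2d(W)-[x,y,0]; return np.c_[np.cos(a)*d[:,0]+np.sin(a)*d[:,1],-np.sin(a)*d[:,0]+np.cos(a)*d[:,1],d[:,2]]
def blob(c,f,box):
    h=cv2.cvtColor(c["frame"],cv2.COLOR_RGB2HSV).astype(int); m=f(h[...,0],h[...,1],h[...,2]); k=np.zeros_like(m); l,t,rr,b=box; k[t:b,l:rr]=1; m&=k
    v,u=np.nonzero(m); return np.array([u.mean(),v.mean()]),len(u),(u.min(),v.min(),u.max(),v.max())
E
cat > m.py <<'E'
import pickle; from h import *
T=pickle.load(open("top.pkl","rb"));S=pickle.load(open("scene.pkl","rb"))
tc=np.array([[294,63],[755,103],[743,267],[277,226]])/2.75+[110,120]
sc=np.array([[473,527],[176,292],[566,431]])/2.5+[180,100]
C=np.array([[.11,.31,.012],[.11,-.31,.012],[-.11,-.31,.012],[-.11,.31,.012]])
ft=lambda p:(proj(T,jw(p,C))-tc).ravel(); fs=lambda p:(proj(S,jw(p,C[[0,1,3]]))-sc).ravel()
for n,f in [("top",ft),("scene",fs),("both",lambda p:np.r_[ft(p),fs(p)])]:
    q=least_squares(f,[.55,.1,0]); p=q.x; print(n,p[:2],np.degrees(p[2]),q.fun.round(1))
np.save("p.npy",p)
red=lambda h,s,v:((h<6)|(h>174))&(s>170)&(v>90); grn=lambda h,s,v:(h>45)&(h<85)&(s>110)
yel=lambda h,s,v:(h>22)&(h<35)&(s>130)&(v>150)
for n,c,bx in [("top",T,dict(r=(235,140,262,162),g=(275,145,300,162),y=(255,145,280,162))),("scene",S,dict(r=(335,275,360,300),g=(305,250,325,270),y=(325,258,340,272)))]:
    for k,f,z in [("r",red,.031),("g",grn,.031),("y",yel,.042)]:
        try: b=blob(c,f,bx[k]); print(n,k,b, wj(p,back(c,b[0],z if n=="top" else z-.006))[0].round(4))
        except Exception as e: print(n,k,e)
# top view: post top, plug end
print("post",wj(p,back(T,np.array([405,117])/2.75+[110,120],.118))); print("tube ends",wj(p,back(T,np.array([[580,195],[740,204]])/2.75+[110,120],.07)))
print("pointer",wj(p,back(T,np.array([436,99])/2.75+[110,120],.042)))
E
python3 m.py
```

```text
top [0.54253978 0.00207036] -6.241500681865852 [ 0.  -0.1  0.2  0.   0.  -0.1 -0.2  0.1]
scene [0.5449844  0.00883971] -6.325530112875987 [-0.3  0.1 -0.6 -0.3  0.9 -0. ]
both [0.54322484 0.00470599] -6.272075225574195 [-0.7 -0.3 -0.6 -0.1 -0.7 -0.2 -0.9 -0.1 -1.  -0.9 -1.1 -1.   0.2 -1. ]
top r (array([248., 151.]), 1, (np.int64(248), np.int64(151), np.int64(248), np.int64(151))) [0.086 0.187 0.031]
top g zero-size array to reduction operation minimum which has no identity
top y zero-size array to reduction operation minimum which has no identity
scene r (array([346.5, 284.5]), 16, (np.int64(344), np.int64(282), np.int64(349), np.int64(287))) [0.0911 0.1927 0.025 ]
scene g (array([317., 261.]), 13, (np.int64(315), np.int64(259), np.int64(319), np.int64(263))) [0.0896 0.0463 0.025 ]
scene y (array([333., 267.]), 1, (np.int64(333), np.int64(267), np.int64(333), np.int64(267))) [0.0745 0.1121 0.036 ]
post [[0.0334962  0.13497032 0.118     ]]
tube ends [[-0.03960918 -0.08938939  0.07      ]
 [-0.03321379 -0.29420754  0.07      ]]
pointer [[0.07238357 0.10951657 0.042     ]]h.py:16: RuntimeWarning: Mean of empty slice.
  v,u=np.nonzero(m); return np.array([u.mean(),v.mean()]),len(u),(u.min(),v.min(),u.max(),v.max())
  ret = ret.dtype.type(ret / rcount)
```

```bash
python3 - <<'E'
import cv2,numpy as np
a=cv2.imread("pics/top0.png")[138:202,205:305];a=cv2.resize(a,None,fx=8,fy=8,interpolation=cv2.INTER_CUBIC)
cv2.imwrite("pics/t2.png",a)
b=cv2.imread("pics/scene0.png")[232:302,290:390];b=cv2.resize(b,None,fx=8,fy=8,interpolation=cv2.INTER_CUBIC)
cv2.imwrite("pics/s2.png",b)
E
```

```text
(no output)
```

View pics/t2.png

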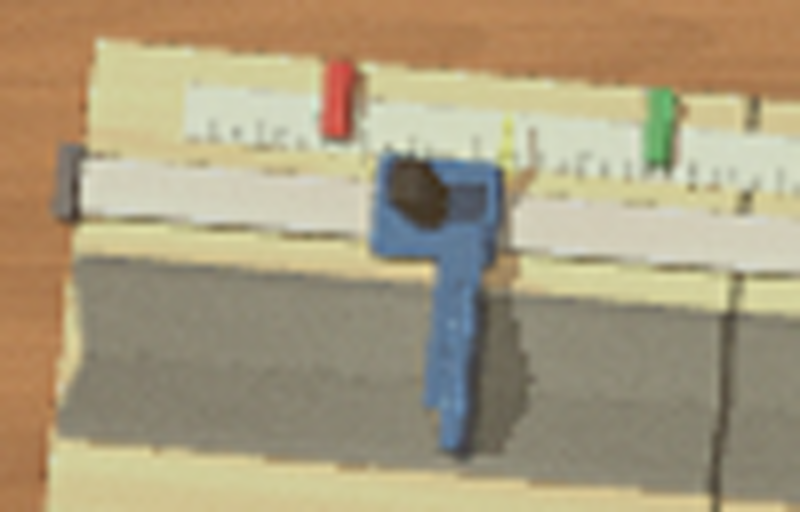

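View pics/s2.png

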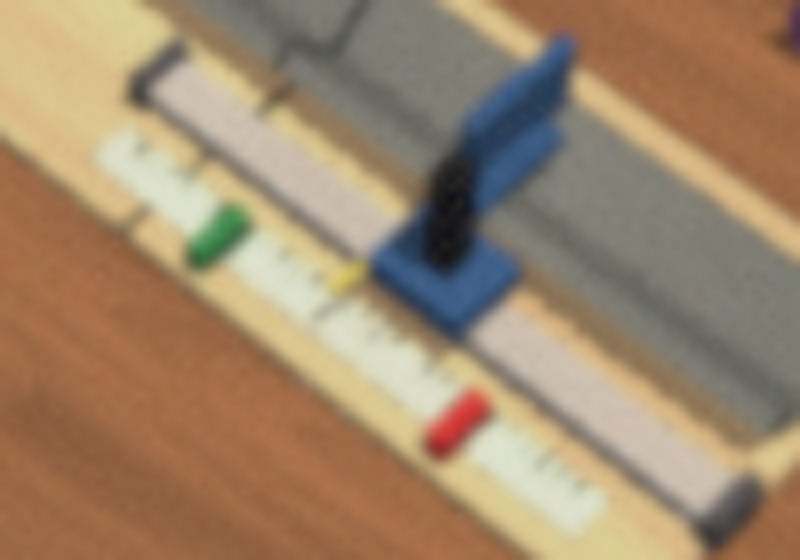

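```bash
cat > m2.py <<'E'
import pickle; from h import *
T=pickle.load(open("top.pkl","rb"));S=pickle.load(open("scene.pkl","rb"))
t1=lambda a:np.array(a)/2.75+[110,120]; t2=lambda a:np.array(a)/8+[205,138]; s1=lambda a:np.array(a)/2.5+[180,100]; s2=lambda a:np.array(a)/8+[290,232]
def L(q):
    x,y,a,d,yr,yf=q
    B=lambda i,j:[d+.11*i,.31*j,.012]
    return [(T,t1([294,63]),B(1,1)),(T,t1([755,103]),B(1,-1)),(T,t1([743,267]),B(-1,-1)),(T,t1([277,226]),B(-1,1)),
     (S,s1([473,527]),B(1,1)),(S,s1([176,292]),B(1,-1)),(S,s1([566,431]),B(-1,1)),
     (T,t2([341,95]),[.124,yr,.031]),(S,s2([460,418]),[.124,yr,.027]),
     (T,t2([507,138]),[.119,yf,.042]),(S,s2([346,278]),[.119,yf,.041]),
     (T,t2([407,182]),[.075,yf+.03,.118]),(S,s2([455,163]),[.075,yf+.03,.118]),(T,t2([753,105]),[d+.11,0,.012])]
f=lambda q:np.concatenate([proj(c,jw(q[:3],J))[0]-uv for c,uv,J in L(q)])
w=np.ones((14,2));w[9:11,0]=1
q=least_squares(f,[.58,0,-.11,.04,.19,.11],loss="soft_l1"); q=q.x
print(q.round(4),np.degrees(q[2])); print(f(q).reshape(-1,2).round(1).tolist())
p=q[:3]; np.save("q.npy",q)
print("tube ends jig",wj(p,back(T,t1([[580,195],[740,204]]),.07)).round(4).tolist())
print("red-ptr top",np.diff(wj(p,np.r_[back(T,t2([507,138]),.042),back(T,t2([341,95]),.031)])[:,1]),"scene",np.diff(wj(p,np.r_[back(S,s2([346,278]),.041),back(S,s2([460,418]),.027)])[:,1]))
P=jw(p,[[.075,q[5]+.03,.118],[.075,q[4]+.03,.118],[0,-.3,.054],[0,q[4]-.2,.054]]); print("post now, post goal, tube open end now, goal\n",P.round(4))
E
python3 m2.py
```

```text
[ 0.5058  0.0091 -0.1099  0.0371  0.1916  0.1113] -6.299503900706154
[[-0.8, -0.1], [-0.6, 0.1], [-0.8, -0.0], [-1.0, -0.0], [-0.8, -1.0], [-0.9, -1.1], [0.3, -1.0], [-1.0, 0.9], [-0.3, -1.0], [-0.1, -1.8], [-1.6, 0.5], [-0.4, 0.5], [-0.0, -0.4], [1.0, -1.0]]
tube ends jig [[-0.0019, -0.0897, 0.07], [0.0046, -0.2945, 0.07]]
red-ptr top [0.07839767] scene [0.08111832]
post now, post goal, tube open end now, goal
 [[ 0.5959  0.1413  0.118 ]
 [ 0.6047  0.2212  0.118 ]
 [ 0.4729 -0.2891  0.054 ]
 [ 0.5049  0.0008  0.054 ]]
```

```bash
python3 -m creep '[[87.6,0.6,-0.95,0,0,0,5],[87.6,0.6,-0.95,0,0,0,5],[87.6,0.6,-0.95,0,0,0,5],[87.6,0.6,-0.95,0,0,0,5.6],[87.6,0.6,-0.95,0,0,0,0],[87.6,0.6,-0.95,0,0,0,0],[87.6,0.6,-0.95,0,0,0,0],[87.6,0.6,-0.95,0,0,0,0]]' && python3 -m creep '[[87.6,0.6,-0.95,0,0,0,0],[87.6,0.6,-0.95,0,0,0,0],[87.6,0.6,-0.95,0,0,0,0],[87.6,0.6,-0.95,0,0,0,0],[87.6,0.6,-0.95,0,0,0,0],[87.6,0.6,-0.95,0,0,0,0],[87.6,0.6,-0.95,0,0,0,0],[87.6,0.6,-0.95,0,0,0,0]]'
```

```text
time_s: 1.77
tcp_pos: [0.4261, 0.4107, 0.1961]
eef_rot: [-180.0, -0.0, -6.3]
contact_force: [0.4, 0.9, 0.5]
gripper_width: 0.0876
gripper_force: 0.0
time_s: 2.43
tcp_pos: [0.5462, 0.2206, 0.1961]
eef_rot: [-180.0, -0.0, -6.3]
contact_force: [0.4, 1.0, -0.0]
gripper_width: 0.0875
gripper_force: 0.0
```

```bash
python3 -m creep '[[87.6,0.5,-0.8,0,0,0,0],[87.6,0.5,-0.8,0,0,0,0],[87.6,0.5,-0.8,0,0,0,0],[87.6,0.5,-0.8,0,0,0,0],[87.6,0,0,-0.6,0,0,0],[87.6,0,0,-0.6,0,0,0],[87.6,0,0,-0.6,0,0,0],[70,0,0,-0.6,0,0,0]]' && python3 -m creep '[[50,0,0,-0.7,0,0,0],[40,0,0,-0.7,0,0,0],[40,0,0,-0.7,0,0,0],[40,0,0,0,0,0,0]]' 15; python3 - <<'E'
from plant import *
import cv2
c=capture("scene");a=c["frame"][200:310,270:430,::-1];cv2.imwrite("pics/s3.png",cv2.resize(a,None,fx=5,fy=5,interpolation=cv2.INTER_CUBIC))
E
```

```text
time_s: 3.1
tcp_pos: [0.5957, 0.1415, 0.1353]
eef_rot: [-180.0, -0.0, -6.4]
contact_force: [0.4, -0.3, 0.2]
gripper_width: 0.0844
gripper_force: 0.0
time_s: 3.43
tcp_pos: [0.5933, 0.1409, 0.0798]
eef_rot: [179.9, 0.3, -6.4]
contact_force: [-0.7, -0.7, -1.1]
gripper_width: 0.0601
gripper_force: 0.0
```

View pics/s3.png

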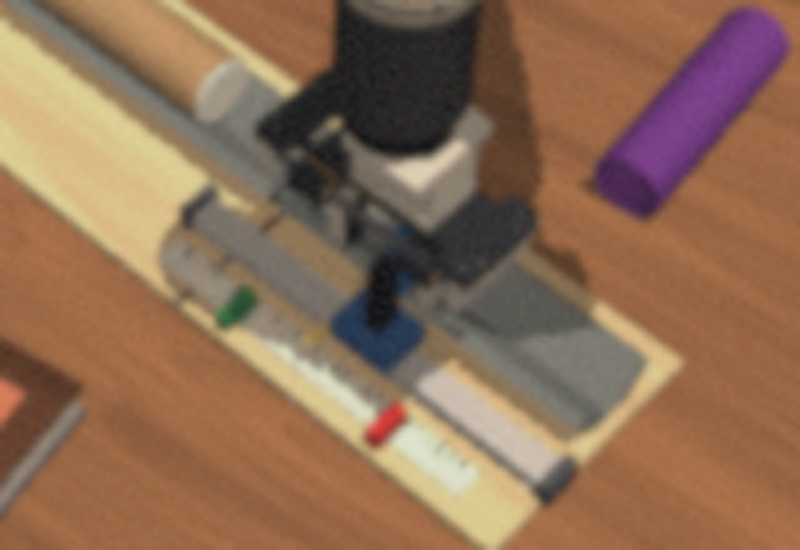

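```bash
python3 - <<'E'
import pickle;from h import *;from plant import r
S=pickle.load(open("scene.pkl","rb"))
s=r.get_state();p=s["tcp_pos"];print(p,s["contact_force"],s["moment"],s["eef_rot"])
for P in [p,p+[0,0,.02],p+[0,0,.066],p+[.04*.11,.04,0],p-[.04*.11,.04,0],[.5959,.1413,.118],[.5959,.1413,.05]]:
    print(np.round((proj(S,P)[0]-[270,200])*5))
E
```

```text
[0.59437698 0.14117096 0.08179595] [ 0.09714697 -0.02727902  0.28132815] [-0.05193223 -0.0475921  -0.0111167 ] [ 1.79878229e+02  1.74553852e-01 -6.32899256e+00]
[383. 289.]
[384. 272.]
[387. 233.]
[426. 321.]
[341. 258.]
[384. 260.]
[380. 316.]
```

```bash
python3 -m creep '[[30,0,0,0,0,0,0],[20,0,0,0,0,0,0],[10,0,0,0,0,0,0],[10,0,0,0,0,0,0],[10,0,0,0,0,0,0],[10,0,0,0,0,0,0],[10,0,0,0,0,0,0],[10,0,0,0,0,0,0]]' 15
```

```text
time_s: 4.15
tcp_pos: [0.5958, 0.142, 0.0838]
eef_rot: [-180.0, -0.0, -6.3]
contact_force: [-0.7, 0.8, 3.3]
gripper_width: 0.0156
gripper_force: 15.0
```

```bash
python3 -m creep '[[10,0,0,0,0,0,0],[10,0.05,0.5,0,0,0,0],[10,0.05,0.5,0,0,0,0],[10,0.06,0.5,0,0,0,0],[10,0.06,0.5,0,0,0,0],[10,0.06,0.5,0,0,0,0],[10,0.06,0.5,0,0,0,0],[10,0,0,0,0,0,0]]' 30; python3 - <<'E'
from plant import *
import cv2,pickle
c=capture("scene");t=capture("top");pickle.dump((c,t),open("mid.pkl","wb"))
a=c["frame"][255:305,305:365,::-1];b=t["frame"][140:176,235:283,::-1]
import numpy as np
A=cv2.resize(a,(780,650)[:2] if 0 else (390,325),interpolation=cv2.INTER_CUBIC);B=cv2.resize(b,(400,300),interpolation=cv2.INTER_CUBIC)
o=np.zeros((325,790,3),np.uint8);o[:,:390]=A;o[:300,390:]=B;cv2.imwrite("pics/m4.png",o)
print(r.get_state()["tcp_pos"],r.get_state()["contact_force"])
E
```

```text
time_s: 4.82
tcp_pos: [0.6042, 0.2171, 0.0838]
eef_rot: [179.9, 0.0, -6.3]
contact_force: [-1.9, -0.8, 7.5]
gripper_width: 0.0149
gripper_force: 30.0
[0.60421758 0.21709506 0.08379116] [-1.38240843  0.16722596  5.01915772]
```

View pics/m4.png

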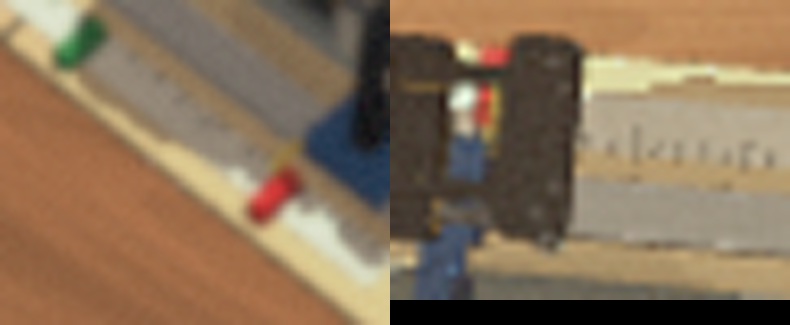

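```bash
python3 - <<'E'
import pickle;from h import *
S,T=pickle.load(open("mid.pkl","rb"));q=np.load("q.npy");p=q[:3]
b=lambda c,u,z:wj(p,back(c,u,z))[0].round(4)
print("scene ptr",b(S,np.array([288,152])/6.5+[305,255],.041)," red",b(S,np.array([275,195])/6.5+[305,255],.027))
print("top ptr",b(T,[235+(494-390)/8.33,140+110/8.33],.042),"red(initial)",b(T,[341/8+205,95/8+138],.031))
# colour centroids
for n,c,f,bx,z in [("red S",S,lambda h,s,v:((h<8)|(h>172))&(s>150),(335,275,360,300),.027),("yel S",S,lambda h,s,v:(h>18)&(h<35)&(s>140),(345,270,355,285),.041)]:
    try:u=blob(c,f,bx);print(n,u[0],u[1],b(c,u[0],z))
    except Exception as e:print(n,e)
# clip/pointer synthetic check: project clip box for y=yr candidates, pointer
for y in (q[4]-.004,q[4],q[4]+.004):
  print(y, [proj(c,jw(p,[[.124,y,.022]]))[0].round(1).tolist() for c in (S,T)])
E
```

```text
scene ptr [0.1109 0.1891 0.041 ]  red [0.1293 0.1967 0.027 ]
top ptr [0.1134 0.1857 0.042 ] red(initial) [0.1275 0.1885 0.031 ]
red S [346.78571429 284.46428571] 28 [0.1289 0.1939 0.027 ]
yel S zero-size array to reduction operation minimum which has no identity
0.187647813283166 [[346.3, 283.4], [248.2, 151.3]]
0.191647813283166 [[347.2, 284.0], [247.1, 151.2]]
0.195647813283166 [[348.0, 284.7], [246.0, 151.1]]h.py:16: RuntimeWarning: Mean of empty slice.
  v,u=np.nonzero(m); return np.array([u.mean(),v.mean()]),len(u),(u.min(),v.min(),u.max(),v.max())
  ret = ret.dtype.type(ret / rcount)
```

```bash
python3 -m creep '[[10,0.02,0.16,0,0,0,0],[10,0,0,0,0,0,0],[10,0,0,0,0,0,0],[30,0,0,0,0,0,0],[50,0,0,0,0,0,0],[50,0,0,0.5,0,0,0],[50,0,0,0.8,0,0,0],[50,0,0,0.8,0,0,0]]' && python3 -m creep '[[35,-0.5,-1,0.8,0,0,-7],[35,-0.7,-1,0.5,0,0,-7],[35,-0.7,-1,0,0,0,-7],[35,-0.7,-1,0,0,0,-7],[35,-0.7,-1,0,0,0,-7],[35,-0.7,-1,0,0,0,-7],[35,-0.7,-1,0,0,0,-7],[35,-0.7,-1,0,0,0,-7]]'; python3 - <<'E'
from plant import *
import cv2,pickle,numpy as np
c=capture("scene");t=capture("top");pickle.dump((c,t),open("mid.pkl","wb"))
a=c["frame"][260:300,325:375,::-1];b=t["frame"][140:172,230:270,::-1]
o=np.zeros((320,800,3),np.uint8);o[:,:400]=cv2.resize(a,(400,320),interpolation=cv2.INTER_CUBIC);o[:,400:]=cv2.resize(b,(400,320),interpolation=cv2.INTER_CUBIC);cv2.imwrite("pics/m5.png",o)
E
```

```text
time_s: 5.58
tcp_pos: [0.604, 0.2207, 0.1353]
eef_rot: [179.9, 0.1, -6.3]
contact_force: [-0.9, 0.2, 1.0]
gripper_width: 0.0424
gripper_force: 0.0
time_s: 6.25
tcp_pos: [0.4685, 0.02, 0.1681]
eef_rot: [-180.0, 0.0, -62.7]
contact_force: [0.7, -1.2, -0.3]
gripper_width: 0.0348
gripper_force: 0.0
```

View pics/m5.png

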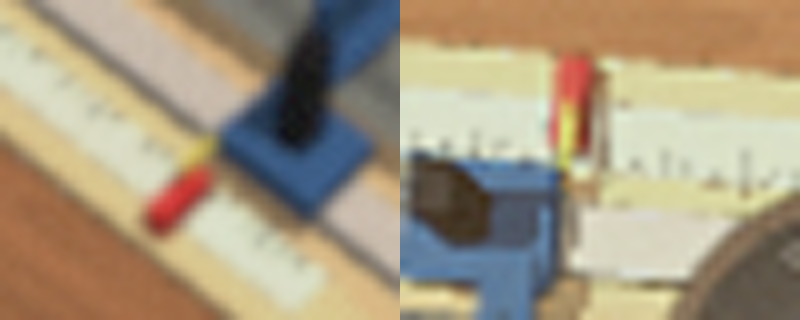

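```bash
python3 - <<'E'
import pickle;from h import *
S,T=pickle.load(open("mid.pkl","rb"));p=np.load("q.npy")[:3]
s=lambda P:((proj(S,jw(p,P))-[325,260]+.5)*8-.5).round(); t=lambda P:((proj(T,jw(p,P))-[230,140]+.5)*10-.5).round()
for y0 in (.188,.1916):
  clip=[[.124+i*.017,y0+j*.006,z] for z in (.013,.031) for i in(-1,1) for j in (-1,1)]
  print(y0,"clip S",s(clip).tolist(),"\n clip T",t(clip).tolist())
  for d in (-.004,-.002,0,.002): print(d,"ptr at x .105,.129 S",s([[.102,y0+d,.042],[.129,y0+d,.042]]).tolist(),"T",t([[.102,y0+d,.042],[.129,y0+d,.042]]).tolist())
# measured clip extents and pointer
for n,c,bx,o,k in (("S",S,(335,270,360,300),[325,260],8),("T",T,(240,140,258,160),[230,140],10)):
  f=c["frame"].astype(float); l,u,rr,b=bx; g=f[u:b,l:rr]; w=np.clip(g[...,0]-g[...,1]-70,0,None)*(g[...,1]<130); V,U=np.mgrid[u:b,l:rr]
  y=np.clip(np.minimum(g[...,0],g[...,1])-g[...,2]-75,0,None)*(g[...,1]>130); 
  for nm,m in(("red",w),("yel",y)):
    if m.sum(): print(n,nm,((np.array([(U*m).sum(),(V*m).sum()])/m.sum()-o+.5)*k-.5).round(1),(m>0).sum())
E
```

```text
0.188 clip S [[189.0, 171.0], [209.0, 186.0], [138.0, 217.0], [159.0, 233.0], [191.0, 149.0], [211.0, 164.0], [140.0, 195.0], [160.0, 211.0]] 
 clip T [[201.0, 169.0], [169.0, 167.0], [211.0, 78.0], [178.0, 75.0], [193.0, 160.0], [160.0, 158.0], [202.0, 68.0], [169.0, 65.0]]
-0.004 ptr at x .105,.129 S [[203.0, 130.0], [162.0, 167.0]] T [[181.0, 168.0], [188.0, 94.0]]
-0.002 ptr at x .105,.129 S [[206.0, 133.0], [166.0, 170.0]] T [[175.0, 168.0], [183.0, 94.0]]
0 ptr at x .105,.129 S [[209.0, 136.0], [169.0, 173.0]] T [[170.0, 167.0], [177.0, 93.0]]
0.002 ptr at x .105,.129 S [[213.0, 138.0], [173.0, 175.0]] T [[164.0, 167.0], [172.0, 93.0]]
0.1916 clip S [[195.0, 176.0], [215.0, 191.0], [144.0, 222.0], [165.0, 238.0], [197.0, 153.0], [217.0, 169.0], [146.0, 200.0], [166.0, 216.0]] 
 clip T [[192.0, 169.0], [159.0, 166.0], [201.0, 77.0], [168.0, 75.0], [183.0, 160.0], [150.0, 157.0], [193.0, 67.0], [160.0, 65.0]]
-0.004 ptr at x .105,.129 S [[209.0, 135.0], [168.0, 172.0]] T [[171.0, 167.0], [178.0, 93.0]]
-0.002 ptr at x .105,.129 S [[212.0, 138.0], [172.0, 175.0]] T [[165.0, 167.0], [173.0, 93.0]]
0 ptr at x .105,.129 S [[215.0, 140.0], [175.0, 178.0]] T [[160.0, 166.0], [167.0, 92.0]]
0.002 ptr at x .105,.129 S [[219.0, 143.0], [179.0, 180.0]] T [[154.0, 166.0], [162.0, 92.0]]
S red [178.1 197.6] 31
S yel [196.8 152.1] 4
T red [173.  82.] 18
T yel [164.5 138.2] 6
```

```bash
python3 -m creep '[[35,0,-1,0,0,0,-6.7],[35,0,-1,0,0,0,-6.7],[35,0,-1,0,0,0,-6.7],[35,0,-1,0,0,0,-6.7],[35,0,-1,0,0,0,-6.8],[35,0,-1,0,0,0,0],[35,0,-1,0,0,0,0],[35,0,-1,0,0,0,0]]' && python3 -m creep '[[35,0,-1,0,0,0,0],[35,0,-1,0,0,0,0],[35,0,-1,0,0,0,0],[35,0,-1,0,0,0,0],[35,0,-1,0,0,0,0],[35,0,-0.75,0,0,0,0],[35,0,0,-0.5,0,0,0],[35,0,0,-0.5,0,0,0]]'; python3 - <<'E'
from plant import *;from h import *
t=capture("top");p=np.load("q.npy")[:3]
f=search_frame(t,"figurine");print([(d["conf"],d["bbox"]) for d in f]);print(wj(p,r.get_state()["tcp_pos"]))
cv2.imwrite("pics/t6.png",cv2.resize(t["frame"][140:240,300:460,::-1],None,fx=5,fy=5,interpolation=cv2.INTER_CUBIC))
E
```

```text
time_s: 7.02
tcp_pos: [0.4699, -0.1801, 0.1682]
eef_rot: [-180.0, 0.0, -95.9]
contact_force: [0.2, -0.4, -0.0]
gripper_width: 0.035
gripper_force: 0.0
time_s: 7.68
tcp_pos: [0.4703, -0.3241, 0.143]
eef_rot: [-179.9, -0.0, -96.0]
contact_force: [-0.7, 0.6, -0.6]
gripper_width: 0.0349
gripper_force: 0.0
[]
[[-0.00075825 -0.33370181  0.14096653]]
```

View pics/t6.png

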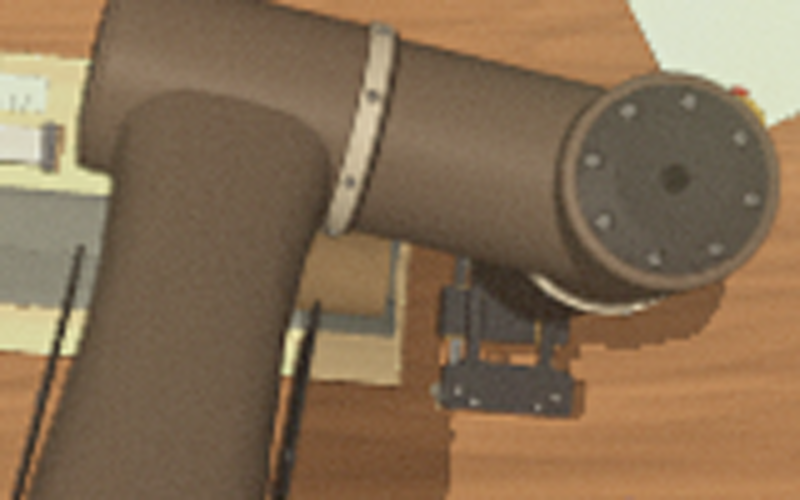

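```bash
python3 - <<'E'
import pickle;from h import *
S=pickle.load(open("scene.pkl","rb"));T=pickle.load(open("top.pkl","rb"))
print(back(S,[223.5,190.5],.01),back(T,[447,165],.13),back(T,[437,169],.01))
E
```

```text
[[ 0.57949741 -0.49844171  0.01      ]] [[ 0.56724814 -0.50905396  0.13      ]] [[ 0.57164409 -0.5099975   0.01      ]]
```

```bash
python3 -m creep '[[35,0,0,-0.7,0,0,0],[35,0,0,-0.7,0,0,0],[35,0,0,-0.7,0,0,0],[35,0,0,-0.7,0,0,0],[35,0,0,-0.6,0,0,0],[35,0,0,0,0,0,0],[35,0.02,0.2,0,0,0,0],[35,0.02,0.2,0,0,0,0]]' && python3 -m creep '[[35,0.02,0.2,0,0,0,0],[35,0.02,0.2,0,0,0,0],[35,0.02,0.2,0,0,0,0],[35,0.02,0.2,0,0,0,0],[35,0.03,0.2,0,0,0,0],[35,0.03,0.2,0,0,0,0],[35,0.02,0.2,0,0,0,0],[35,0.02,0.2,0,0,0,0]]'
```

```text
time_s: 8.45
tcp_pos: [0.4715, -0.3128, 0.0595]
eef_rot: [-179.9, -0.0, -95.9]
contact_force: [0.3, -0.6, -0.6]
gripper_width: 0.0352
gripper_force: 0.0
time_s: 9.12
tcp_pos: [0.4751, -0.2724, 0.0584]
eef_rot: [180.0, -0.0, -95.9]
contact_force: [0.7, -1.0, 0.7]
gripper_width: 0.035
gripper_force: 0.0
```

```bash
python3 -m creep '[[35,0.04,0.4,0,0,0,0],[35,0.04,0.4,0,0,0,0],[35,0.05,0.4,0,0,0,0],[35,0.04,0.4,0,0,0,0],[35,0.05,0.4,0,0,0,0],[35,0.04,0.4,0,0,0,0],[35,0.05,0.4,0,0,0,0],[35,0.04,0.4,0,0,0,0]]' && python3 -m creep '[[35,0.04,0.4,0,0,0,0],[35,0.04,0.4,0,0,0,0],[35,0.05,0.4,0,0,0,0],[35,0.04,0.4,0,0,0,0],[35,0.05,0.4,0,0,0,0],[35,0.04,0.4,0,0,0,0],[35,0.05,0.4,0,0,0,0],[35,0.04,0.4,0,0,0,0]]'; python3 - <<'E'
from plant import *;from h import *
t=capture("top");c=capture("scene");p=np.load("q.npy")[:3];print(wj(p,r.get_state()["tcp_pos"]))
o=np.zeros((600,800,3),np.uint8);o[:300]=cv2.resize(c["frame"][200:290,260:500,::-1],(800,300),interpolation=2);o[300:]=cv2.resize(t["frame"][140:230,200:440,::-1],(800,300),interpolation=2);cv2.imwrite("pics/m7.png",o)
E
```

```text
time_s: 9.78
tcp_pos: [0.484, -0.1918, 0.0584]
eef_rot: [-180.0, -0.0, -95.9]
contact_force: [-0.4, -0.4, 0.3]
gripper_width: 0.0349
gripper_force: 0.0
time_s: 10.45
tcp_pos: [0.4927, -0.1119, 0.0584]
eef_rot: [-180.0, -0.0, -95.9]
contact_force: [0.2, 0.3, 0.7]
gripper_width: 0.0352
gripper_force: 0.0
[[ 0.00040044 -0.12135344  0.05842627]]
```

View pics/m7.png

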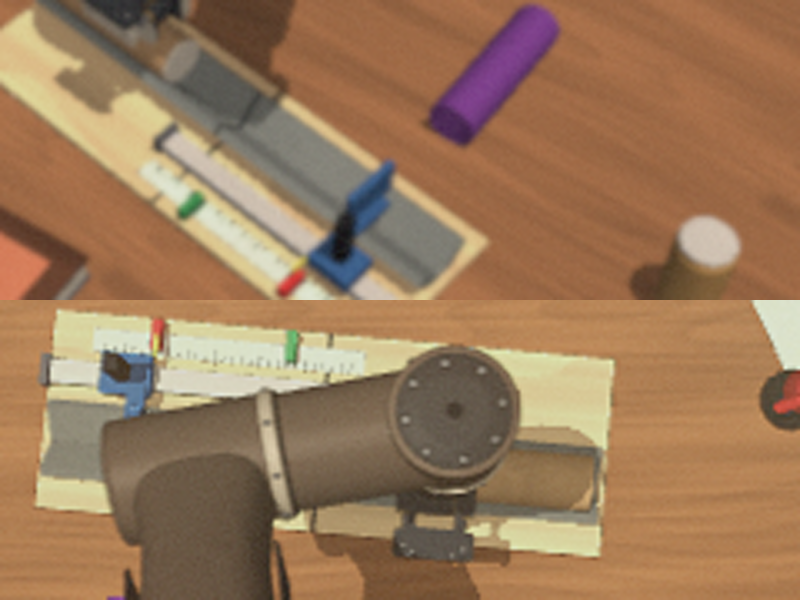

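Picture budget is used up, so I'm going on with numbers. In m7 the plug still seems to be at scene px (314,217), as it was at the start. I'll check whether the tube has moved at all.

```bash
python3 - <<'E'
from plant import *;from h import *;import pickle
p=np.load("q.npy")[:3];T0=pickle.load(open("top.pkl","rb"));S0=pickle.load(open("scene.pkl","rb"))
t=capture("top");c=capture("scene");s=r.get_state();P=s["tcp_pos"];print(P,s["contact_force"],s["moment"],s["joints"].round(1))
for n,k in(("top",t),("scene",c)):
  print(n,[(round(d["conf"],2),d["bbox"]) for d in search_frame(k,"tube")],"tcp px",proj(k,[P,P+[0,0,.066]]).round(0).tolist())
# sample along tube crest (z=.084,x=0) and jig y: colours then/now
for y in np.arange(-.30,.11,.03):
  f=lambda k,z:(lambda u:k["frame"][u[1],u[0]].tolist())(proj(k,jw(p,[[0,y,z]]))[0].round().astype(int))
  print(round(y,2),"T0",f(T0,.084),"T",f(t,.084),"S0",f(S0,.084),"S",f(c,.084))
E
```

```text
[ 0.49262884 -0.11247778  0.0583593 ] [1.28818651 0.25453917 0.01733034] [ 0.00763798 -0.04836813 -0.05439744] [  9.4  12.6 -30.9   0.  -46.5 -15.3]
top [(0.98, [340.5, 181.3, 375.3, 203.8]), (0.76, [231.6, 230.4, 236.8, 285.7]), (0.65, [474.4, 200.7, 498.1, 259.4])] tcp px [[330.0, 191.0], [331.0, 190.0]]
scene [(0.87, [272.5, 184.2, 323.0, 225.4]), (0.86, [207.9, 127.9, 248.1, 157.9]), (0.59, [388.1, 202.1, 427.5, 244.8])] tcp px [[308.0, 213.0], [308.0, 201.0]]
-0.3 T0 [158, 137, 94] T [162, 142, 99] S0 [156, 105, 69] S [158, 106, 70]
-0.27 T0 [201, 164, 115] T [152, 121, 85] S0 [194, 149, 103] S [118, 92, 66]
-0.24 T0 [199, 163, 113] T [148, 118, 80] S0 [196, 150, 106] S [92, 71, 57]
-0.21 T0 [202, 166, 115] T [149, 118, 79] S0 [193, 148, 105] S [51, 49, 49]
-0.18 T0 [197, 160, 110] T [143, 120, 89] S0 [191, 146, 103] S [49, 51, 50]
-0.15 T0 [203, 169, 120] T [138, 115, 91] S0 [193, 148, 103] S [94, 88, 80]
-0.12 T0 [197, 163, 114] T [141, 119, 95] S0 [188, 146, 101] S [113, 89, 63]
-0.09 T0 [186, 190, 179] T [110, 91, 70] S0 [192, 184, 160] S [137, 124, 107]
-0.06 T0 [140, 136, 116] T [116, 96, 73] S0 [130, 126, 116] S [96, 94, 87]
-0.03 T0 [141, 136, 115] T [122, 100, 78] S0 [123, 123, 113] S [88, 88, 82]
-0.0 T0 [89, 83, 68] T [124, 105, 83] S0 [126, 122, 113] S [91, 91, 84]
0.03 T0 [142, 139, 120] T [131, 113, 87] S0 [101, 101, 94] S [70, 69, 65]
0.06 T0 [140, 136, 119] T [150, 132, 108] S0 [127, 125, 116] S [132, 130, 122]
0.09 T0 [104, 99, 81] T [138, 115, 92] S0 [129, 129, 119] S [131, 130, 120]
```

```bash
python3 - <<'E'
from plant import *;from h import *
c=capture("scene")["frame"]
def ch(q):
    q=q.astype(int); v=q.max(); s=(v-q.min())/max(v,1)
    if v<65: return '#'
    if s>.33: return 'T' if v>150 else 't'
    return 'W' if v>165 else ('g' if v>110 else '+')
for v in range(165,232): print(v,''.join(ch(c[v,u]) for u in range(262,350)))
E
```

```text
165 ttttttttttTTTTTTTTTTTTTTTTTTTTTttt########################tttttttttttttttttttttttttttttt
166 ttttttttttttTTTTTTTTTTTTTTTTTTTTtt########################tttttttttttttttttttttttttttttt
167 TTttttttttttttTTTTTTTTTTTTTTTTTTtt########################tttttttttttttttttttttttttttttt
168 TTTtttttttttttttTTTTTTTTTTTTTTTTtt########################tttttttttttttttttttttttttttttt
169 TTTTTTtttTttttttttTTTTTTTTTTTTTTtt########################tttttttttttttttttttttttttttttt
170 TTTTTTTTTTTttttttttTTTTTTTTTTTTTtt########################ttTTTttttttttttttttttttttttttt
171 TTTTTTTTTtTtTTttttttttTTTTTTTTTTtt########################tttTTTTttttttttttttttttttttttt
172 TTTTTTTTTTTTTTTTtttttttTTTTTTTTTtt########################+tttTTTttttttttttttttttttttttt
173 TTTTTTTTTTTTTTTTTTtttttttTTTTTTTtt########################++tttTTttttttttttttttttttttttt
174 TTTTTTTTTTTTTTTTTTTTttttttTTTTTTTtt########################+++tttttttttttttttttttttttttt
175 TTTTTTTTTTTTTTTTTTTTTtttttttTTTTTt+###########################++tttttttttttttttttttttttt
176 TTTTTTTTTTTTTTTTTTTTTTTttttttTTttg++###########################++tttttttt
[... 4430 characters left out ...]
tgggggg++g+++++++++++++++++++++++gtttttttttttttTT
225 WWWWWTTWWTTTTTTTTtttttttttttttTTTTTTtttttggggggg++++++++++++++++++++++++++ttttttttttttTt
226 TTWWWWTWTTTTTTTTTTttttttttttttTTTTTTTTTTTttgggggg++++++++++++++++++++++++++ttttttttttTTt
227 TTTWWWWTWTWTTTTTTTTTttttttttttTTTTTTTTTTTTttgggggg++++++++++++++++++++++++++tttttttttTTT
228 TTTTTWWWTWTTTTTTTTTTTtttttttttTTTTTTTTTTTTTttggggggg++++++++++++++++++++++++++ttttttTTTT
229 TTTTTTWWWWTTTTTTTTTTTTttttttttTTTTTTWWWWTTTTTttgggggg++++++++++++++++++++++++++++ttTTTTT
230 TTTTTTTWWWWTTTTTTTTTTTTTtttttTTTTTTTTWTWTWTTTtttgggggg+++++++++++++++++++++++++++gTTTTTT
231 TTTTTTTTTWWTTWTTTTTTTTTTTttttTTTTTTTTWTTWWWTTTTttggggggg+++++++++++++++++++++++++gWTTTTT
```

The tube hasn't moved. In the scene image the near fingertip ends at about row 212, where row 218 is expected. That puts the tips of the partly open fingers about 30 mm higher than the TCP, so they passed over the tube. I'll back off, go about 30 mm lower and push again.

```bash
python3 -m creep '[[35,0,0,0.6,0,0,0],[35,-0.1,-0.9,0,0,0,0],[35,-0.1,-0.9,0,0,0,0],[35,-0.1,-0.9,0,0,0,0],[35,-0.1,-0.9,0,0,0,0],[35,-0.1,-0.9,0,0,0,0],[35,-0.1,-0.9,0,0,0,0],[35,-0.1,-0.9,0,0,0,0]]' && python3 -m creep '[[35,-0.1,-0.9,0,0,0,0],[35,-0.1,-0.9,0,0,0,0],[35,-0.05,-0.4,0,0,0,0],[35,0,0,-0.6,0,0,0],[35,0,0,-0.6,0,0,0],[35,0,0,-0.6,0,0,0],[35,0,0,0,0,0,0],[35,0,0,0,0,0,0]]'; python3 - <<'E'
from plant import *;from h import *
p=np.load("q.npy")[:3];k=capture("scene");c=k["frame"];P=r.get_state()["tcp_pos"];print(P,wj(p,P),r.get_state()["contact_force"])
j=wj(p,P)[0]
for z in (.03,.045,.06,.075):print(z,proj(k,jw(p,[[a,j[1]+b,z] for a in(.02,.035) for b in(-.01,.01)])).round(1).tolist())
def ch(q):
    q=q.astype(int); v=q.max(); s=(v-q.min())/max(v,1)
    if v<65: return '#'
    if s>.33: return 'T' if v>150 else 't'
    return 'W' if v>165 else ('g' if v>110 else '+')
for v in range(165,215): print(v,''.join(ch(c[v,u]) for u in range(235,300)))
E
```

```text
time_s: 11.47
tcp_pos: [0.4746, -0.2719, 0.0733]
eef_rot: [180.0, 0.0, -96.0]
contact_force: [0.8, -0.6, 0.4]
gripper_width: 0.035
gripper_force: 0.0
time_s: 12.13
tcp_pos: [0.4681, -0.3254, 0.0278]
eef_rot: [179.9, 0.0, -95.9]
contact_force: [0.4, -0.3, 1.5]
gripper_width: 0.0348
gripper_force: 0.0
[ 0.46891706 -0.32558598  0.0287114 ] [[ 4.55901711e-05 -3.36747977e-01  2.87113989e-02]] [ 0.01680424 -0.09737115  1.59202324]
0.03 [[266.4, 191.5], [269.7, 193.9], [263.7, 193.4], [267.0, 195.9]]
0.045 [[266.1, 189.0], [269.4, 191.4], [263.4, 190.9], [266.7, 193.4]]
0.06 [[265.9, 186.5], [269.2, 188.9], [263.1, 188.4], [266.5, 190.8]]
0.075 [[265.6, 183.9], [268.9, 186.3], [262.9, 185.8], [266.2, 188.3]]
165 TTTTTTttttTTTTTTTTTTttggggggggggggggggggg++#####tttt++++ggttttttt
166 TTTTTTTTttttTTTTTTTTTtgggggggggggg++gggggg+#####tttg+++gggtTTTTTT
167 TTTTTTTTTTTtttTTTTTTTtggggggggggg+++ggggg++#####++++ttttgttTTTTTT
168 TTTTTTTTTTtTtTtTTTTTTtggggggggg+++++ggg+++########+ttTTTttTTTTTTT
169 TTTTTTTTTTTTTTTTTTTTttggggggggg++++ggg+++#########+tTTTTTTTTTTTTT
170 TTTTTTTTTTTTTtttttttt++ggggggggg+gg
[... 2410 characters left out ...]

205 tttTTTTtttTTTTtttttttttttttttttttTTTTTTTttg++++++ttttttttttttttTT
206 ttttTTTtTttTTTTtttttttttttttttTTtTTTTTTTtttgg++++++ttttttttttttTT
207 tttTtTTTttTttTTtttttttttttttttTtTTTTTTTTTTTttg++++++ttttttttttTTT
208 TTTttttTTTTTttttTttttttttTTTTttttTtTTTTTTTTTttg++++++tttttttttTTT
209 TTTTtTTTtTTTTTtTtTTTtTTTTTTTTTtTtttTTTTTTTTTTTttg++++++ttttttTTTT
210 TTTTTTTTTTTTTTtTTTTTTTTTTTTTTTTTttttttTTTTTTTTtttg+++++++tttttTTT
211 TTTTTTTTTTTTTTTTTTTTTTTTTTTTTTTtttttttTTTTTTTTTTttg+++++++tttttTT
212 TTTTTTTTTTTTTTTTTTTTTTTTTTTTTTTTTttttttTTTTTTTTTTttgg++++++tttttT
213 TTTTTTTTTTTTTTTTTTTTTTTTTTTTTTTTTTtttttttTTTTTTTTtttgg+++++++tttt
214 TTTTTTTTTTTTtTTTTTTTTTTTTTTTTTTTTTttttttttTTTTTTTTTTttgg++gg++ttt
```

```bash
python3 -m creep '[[35,0.02,0.2,0,0,0,0],[35,0.02,0.2,0,0,0,0],[35,0.02,0.2,0,0,0,0],[35,0.02,0.2,0,0,0,0],[35,0.03,0.2,0,0,0,0],[35,0.02,0.2,0,0,0,0],[35,0.02,0.2,0,0,0,0],[35,0.02,0.2,0,0,0,0]]' && python3 -m creep '[[35,0.02,0.2,0,0,0,0],[35,0.02,0.2,0,0,0,0],[35,0.02,0.2,0,0,0,0],[35,0.02,0.2,0,0,0,0]]';  python3 - <<'E'
from plant import *;from h import *
p=np.load("q.npy")[:3];k=capture("scene");t=capture("top");P=r.get_state()["tcp_pos"];print(wj(p,P),r.get_state()["contact_force"])
for c in(k,t):print([(round(d["conf"],2),d["bbox"]) for d in search_frame(c,"tube")])
E
```

```text
time_s: 12.85
tcp_pos: [0.4733, -0.2849, 0.0285]
eef_rot: [-180.0, -0.0, -95.9]
contact_force: [0.3, -1.8, -0.2]
gripper_width: 0.035
gripper_force: 0.6
time_s: 13.18
tcp_pos: [0.4754, -0.2651, 0.0285]
eef_rot: [-180.0, -0.0, -95.9]
contact_force: [0.9, -1.7, 0.8]
gripper_width: 0.0351
gripper_force: 0.9
[[-0.00053502 -0.27547959  0.02835055]] [-0.19537246  0.52931264  0.25426378]
[(0.77, [210.9, 124.5, 251.3, 158.1]), (0.75, [277.1, 188.4, 324.9, 229.2])]
[(0.72, [230.4, 228.9, 250.2, 287.1]), (0.7, [133.4, 213.3, 162.0, 231.6]), (0.65, [473.2, 201.0, 497.3, 260.6])]
```

```bash
python3 -m creep '[[35,0.04,0.4,0,0,0,0],[35,0.04,0.4,0,0,0,0],[35,0.05,0.4,0,0,0,0],[35,0.04,0.4,0,0,0,0],[35,0.05,0.4,0,0,0,0],[35,0.04,0.4,0,0,0,0],[35,0.05,0.4,0,0,0,0],[35,0.04,0.4,0,0,0,0]]' && python3 -m creep '[[35,0.04,0.4,0,0,0,0],[35,0.04,0.4,0,0,0,0],[35,0.05,0.4,0,0,0,0],[35,0.04,0.4,0,0,0,0],[35,0.05,0.4,0,0,0,0],[35,0.04,0.4,0,0,0,0],[35,0.05,0.4,0,0,0,0],[35,0.04,0.4,0,0,0,0]]' && python3 -m creep '[[35,0.04,0.4,0,0,0,0],[35,0.04,0.4,0,0,0,0],[35,0.05,0.4,0,0,0,0],[35,0.04,0.4,0,0,0,0],[35,0.04,0.4,0,0,0,0],[35,0.02,0.2,0,0,0,0],[35,0.02,0.2,0,0,0,0],[35,0,0,0,0,0,0]]'; python3 - <<'E'
from plant import *;from h import *
p=np.load("q.npy")[:3];k=capture("scene");P=r.get_state()["tcp_pos"];print(wj(p,P),r.get_state()["contact_force"])
for c in(k,):print([(round(d["conf"],2),d["bbox"]) for d in search_frame(c,"tube")],[(round(d["conf"],2),d["bbox"]) for d in search_frame(c,"stop")])
q=k["frame"];
for y in np.arange(.09,.2,.01):
  u=proj(k,jw(p,[[0,y,.084]]))[0].round().astype(int);print(round(y,2),u,q[u[1],u[0]])
E
```

```text
time_s: 14.05
tcp_pos: [0.4839, -0.1842, 0.0284]
eef_rot: [180.0, 0.0, -95.9]
contact_force: [0.4, -0.5, 0.6]
gripper_width: 0.0351
gripper_force: 0.5
time_s: 14.72
tcp_pos: [0.4927, -0.1044, 0.0284]
eef_rot: [-180.0, -0.0, -95.9]
contact_force: [0.8, -1.6, -0.2]
gripper_width: 0.0348
gripper_force: 0.7
time_s: 15.38
tcp_pos: [0.4988, -0.0445, 0.0283]
eef_rot: [180.0, 0.0, -95.9]
contact_force: [-0.0, -0.1, -0.7]
gripper_width: 0.0348
gripper_force: 0.0
[[-0.00125371 -0.05452614  0.02819944]] [-0.27124366  0.99499134 -0.09180342]
[(0.88, [210.1, 122.9, 251.3, 157.1]), (0.74, [317.3, 217.6, 370.9, 262.2]), (0.74, [389.6, 204.1, 425.1, 241.7])] [(0.56, [350.9, 247.1, 378.2, 283.9])]
0.09 [349 238] [190 145 101]
0.1 [352 239] [185 143 100]
0.11 [354 241] [188 144 100]
0.12 [356 242] [183 141 100]
0.13 [358 244] [185 142  99]
0.14 [360 245] [183 141 100]
0.15 [362 247] [187 155 119]
0.16 [364 248] [189 181 159]
0.17 [366 250] [160 147 132]
0.18 [368 252] [130 127 118]
0.19 [370 253] [ 98 111 126]
0.2 [373 255] [42 64 92]
```

```bash
python3 -m creep '[[35,0.02,0.16,0,0,0,0],[35,0.02,0.16,0,0,0,0],[35,0.02,0.16,0,0,0,0],[35,0.02,0.16,0,0,0,0],[35,0.01,0.12,0,0,0,0],[35,0.01,0.08,0,0,0,0],[35,0.01,0.08,0,0,0,0],[35,0.01,0.06,0,0,0,0]]' && python3 -m creep '[[35,0.01,0.06,0,0,0,0],[35,0.01,0.06,0,0,0,0],[35,0,0,0,0,0,0]]'; cat > chk.py <<'E'
from plant import *;from h import *;import pickle
p=np.load("q.npy")[:3];k=capture("scene");pickle.dump(k,open("now.pkl","wb"));print(wj(p,r.get_state()["tcp_pos"]).round(4))
print([d["bbox"] for d in search_frame(k,"stop")][:1]); q=k["frame"]
for y in np.arange(.17,.206,.004):
  u=proj(k,jw(p,[[0,y,.082]]))[0]; print(round(y,3),cv2.remap(q,np.float32([[u[0]]]),np.float32([[u[1]]]),cv2.INTER_LINEAR)[0,0])
E
python3 chk.py
```

```text
time_s: 16.2
tcp_pos: [0.5018, -0.0206, 0.0284]
eef_rot: [180.0, 0.0, -95.9]
contact_force: [-0.7, -1.2, -0.2]
gripper_width: 0.0351
gripper_force: 0.5
time_s: 16.45
tcp_pos: [0.5024, -0.0177, 0.0284]
eef_rot: [-180.0, 0.0, -95.9]
contact_force: [-0.2, -0.2, -0.0]
gripper_width: 0.0351
gripper_force: 0.1
[[-0.0004 -0.027   0.0284]]
[[349.5, 246.6, 379.6, 286.1]]
0.17 [188 144 102]
0.174 [188 147 107]
0.178 [191 168 134]
0.182 [189 181 156]
0.186 [157 158 150]
0.19 [105 119 139]
0.194 [ 66  96 132]
0.198 [ 49  78 113]
0.202 [43 65 93]
```

```bash
for i in 1; do python3 -m creep '[[35,0,0.05,0,0,0,0],[35,0.01,0.05,0,0,0,0]]'; python3 -m creep '[[35,0,0.04,0,0,0,0],[35,0.01,0.04,0,0,0,0]]'; python3 -m creep '[[35,0,0.03,0,0,0,0],[35,0.01,0.03,0,0,0,0]]'; done | grep -E "pos|contact|grip.*force"; python3 chk.py
```

```text
tcp_pos: [0.5027, -0.0155, 0.0284]
contact_force: [0.0, -0.7, 0.7]
gripper_force: 0.6
tcp_pos: [0.5029, -0.0134, 0.0284]
contact_force: [0.6, -1.1, 0.1]
gripper_force: 0.6
tcp_pos: [0.5031, -0.0118, 0.0284]
contact_force: [0.3, -1.1, -0.1]
gripper_force: 0.7
[[-0.0004 -0.0211  0.0283]]
[[351.4, 248.1, 380.2, 285.4]]
0.17 [187 143 100]
0.174 [187 143  98]
0.178 [187 144 102]
0.182 [182 148 114]
0.186 [157 145 133]
0.19 [111 122 139]
0.194 [ 69  97 133]
0.198 [ 51  79 114]
0.202 [44 66 92]
```

```bash
python3 -m creep '[[35,0,0.03,0,0,0,0],[35,0.01,0.03,0,0,0,0]]' | grep -E "pos|contact|grip.*force"; python3 -m creep '[[35,0,0.03,0,0,0,0],[35,0.01,0.03,0,0,0,0]]'| grep -E "pos|contact|grip.*force"
```

```text
tcp_pos: [0.503, -0.0114, 0.0284]
contact_force: [1.6, -9.5, 1.1]
gripper_force: 4.9
tcp_pos: [0.5031, -0.0102, 0.0284]
contact_force: [1.0, -10.0, 1.0]
gripper_force: 4.9
```

```bash
python3 -m creep '[[35,0,0.03,0,0,0,0],[35,0,0.02,0,0,0,0]]'| grep -E "pos|contact|grip.*force"
```

```text
tcp_pos: [0.5032, -0.009, 0.0284]
contact_force: [2.2, -11.0, 0.7]
gripper_force: 4.9
```

Contact at about 9.5 N, and the last rows pushed the stop roughly 2 mm further, to where the pointer should be nearly centred. I'll back off and verify.

```bash
python3 -m creep '[[35,-0.01,-0.1,0,0,0,0],[35,-0.05,-0.4,0,0,0,0],[35,-0.1,-0.8,0,0,0,0],[35,-0.1,-0.8,0.5,0,0,0],[35,0,0,1,0,0,0],[35,0,0,1,0,0,0],[35,-0.3,-1,1,0,0,0],[35,-0.5,-1,1,0,0,0]]' && python3 -m creep '[[35,-0.5,-1,0.5,0,0,0],[35,-0.5,-1,0,0,0,0],[35,-0.5,-1,0,0,0,0],[35,0,-1,0,0,0,0],[35,0,-1,0,0,0,0],[35,0,-1,0,0,0,0]]'; python3 chk.py; python3 - <<'E'
from plant import *;from h import *;import pickle
p=np.load("q.npy")[:3];S=pickle.load(open("now.pkl","rb"));T=capture("top");S0,T0=pickle.load(open("mid.pkl","rb"))
for n,c in(("S",S),("T",T),("S before",S0),("T before",T0)):
  bx,o,k=((335,270,360,300),[325,260],8) if n[0]=="S" else ((240,140,258,160),[230,140],10)
  f=c["frame"].astype(float); l,u,rr,b=bx; g=f[u:b,l:rr]; w=np.clip(g[...,0]-g[...,1]-70,0,None)*(g[...,1]<130); V,U=np.mgrid[u:b,l:rr]
  y=np.clip(np.minimum(g[...,0],g[...,1])-g[...,2]-75,0,None)*(g[...,1]>130)
  for nm,m in(("red",w),("yel",y)):
    if m.sum(): print(n,nm,((np.array([(U*m).sum(),(V*m).sum()])/m.sum()-o+.5)*k-.5).round(1),(m>0).sum())
h=lambda q:''.join('Y' if min(q[i][0],q[i][1])-int(q[i][2])>60 and q[i][1]>130 else ('R' if int(q[i][0])-int(q[i][1])>60 else ('B' if int(q[i][2])-int(q[i][0])>30 else '.')) for i in range(len(q)))
for v in range(144,160):print(h(T["frame"][v,238:262].astype(int)),h(T0["frame"][v,238:262].astype(int)))
print([(n,[(round(d["conf"],2),d["bbox"]) for d in search_frame(T,n)]) for n in("tube","can","figurine")])
E
```

```text
time_s: 18.32
tcp_pos: [0.4775, -0.1105, 0.142]
eef_rot: [-180.0, 0.0, -95.8]
contact_force: [1.7, 0.4, 0.7]
gripper_width: 0.0355
gripper_force: 0.0
time_s: 18.82
tcp_pos: [0.4391, -0.2615, 0.1537]
eef_rot: [-179.9, 0.0, -95.9]
contact_force: [1.2, 1.1, -0.1]
gripper_width: 0.0347
gripper_force: 0.0
[[-0.0361 -0.2791  0.1534]]
[[352.6, 249.5, 379.5, 285.6]]
0.17 [191 146 103]
0.174 [191 146 101]
0.178 [191 147 102]
0.182 [191 147 106]
0.186 [178 146 115]
0.19 [140 130 127]
0.194 [ 90 107 135]
0.198 [ 62  91 129]
0.202 [ 49  75 107]
S red [176.6 199.7] 29
S yel [201.3 155.2] 5
T red [174.4  85.2] 19
T yel [161.8 132.7] 3
S before red [178.1 197.6] 31
S before yel [196.8 152.1] 4
T before red [173.  82.] 18
T before yel [164.5 138.2] 6
........................ ........................
........RRR............. ........RRR.............
........RRR............. ........RRR.............
........RRR............. ........RRRR............
........RRR............. ........RRR.............
........RRR............. ........RRR.............
........RRR............. .......RYRR.............
........YRR............. .......RYY..............
.......YYRR............. .......RYYR.............
.......YYRR............. .......RYYR.............
.......YYRR............. ........YYR.............
.......YY............... ........Y...............
BBBBBB.Y................ BBBBBB..Y...............
BBBBBBB................. BBBBBBBB................
BBBBBBB................. BBBBBBBB................
.....BB................. ........................
[('tube', [(0.97, [475.5, 199.1, 496.4, 259.8]), (0.79, [236.4, 176.5, 286.0, 194.4]), (0.6, [233.3, 230.1, 249.9, 287.0])]), ('can', []), ('figurine', [(0.74, [426.8, 158.1, 453.3, 175.6])])]
```

```bash
python3 -c "
from plant import *
print(close_job())"
```

```text
the job is handed in; nothing more can be done
None
```

I handed the job in at about 19 s on the robot's clock: the stop's pointer is within about 1 mm of the red clip's middle and the tube's plugged end is against the stop (both measured from the camera images), the arm is clear, and I don't have the judge's verdict.

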